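# Put the jig plate away in its rack

### The arm

A 6-joint arm with a two-finger parallel gripper is mounted at the origin on the work surface. World frame = base frame: x ahead of the robot, y to its left, z up, the work surface at z = 0. Lengths are in mm, angles in degrees, forces in N, time in s.
With the tool pointing down it reaches from about 300 to 875 mm from the base axis. Payload 6.4 kg.
Tool frame: the origin (TCP) lies on the centre line of the jaws, within the pads' length; the fingertips stand 11 mm ahead of it and the grasp point (between the pads) lies 8 mm behind it; z points along the fingers, y is the direction in which the jaws open and shut (so a half turn about z gives the same grasp; the last joint's range is limited). The gripper opens to 85 mm and grips with 20 to 120 N. Pads are 22 mm wide; open, the fingers measure 114 mm over their backs; the gripper's body (76 mm by 85 mm) begins 54 mm behind the grasp point. The pads swing forward as they close: fully open they stand 13 mm farther back than shut.
Start: joints at [60.888, 10.359, 92.074, -0, 77.567, -11.82], TCP at [170.901, 549.03, 242.288] pointing down, gripper open.
Joint ranges: [-171.53, 171.53], [-51.25, 118.39], [17.06, 147.69], [-65.23, 245.23], [0, 150.52], [-178.68, 178.68]. Speed limits (degrees/s): [147.25, 147.25, 172.46, 180, 180, 180].

### API

Orientations are given as a 3x3 rotation matrix whose columns are the frame's x, y, z axes.
In Python, from rig import env, status, optics, ticket gives the robot as it stands. Calls block until the motion is done:
- env.movep(position, orientation): joint-space move of the TCP to a pose.
- env.servo_line(position, attitude=None, feed=150, max_force=None): straight line of the TCP; attitude=None keeps the orientation; feed is the mean speed in mm/s. With max_force (N) it stops when the force on the tool has changed by that much, and returns True; else False.
- env.movej(angles): joint-space move.
- env.command_gripper(opening, force=None): finger opening in mm; force is the grip in N (None keeps the last); returns when the fingers have stopped.
- env.wait(seconds).
- env.ik(position, orientation): joint angles nearest the present ones, or None.
- status.state(): the state.
- optics.grab_frame(name): name is "side" or "top" or "wrist"; returns the picture (400x640x3 uint8, red, green, blue); there is no depth.
- optics.calibration(name): a dict with "K" (3x3 intrinsics, pixels), "R" (3x3) and "t" (3): a world point X has camera coordinates R X + t; the wrist camera has in their place "tool_from_camera" (4x4, takes a point from camera to tool coordinates, whose origin is the TCP and whose axes are the flange's). Camera axes: x right, y down, z forward; pixel columns grow to the right and rows downward; lengths in mm; the calibration is good to about 2 mm. A picture is of the moment at which its call begins: read the wrist's pose just before it. calibration takes no time and is no camera call.
A pose or a line that the arm cannot do raises env.Unreachable and nothing moves.
- ticket.hand_in(): hands the job in, once; it reports no verdict.
The state is a dict: "time_s": time; "qpos": joint angles; "joint_vel": joint speeds; "tau": joint torques, N m; "tool_pos": TCP position; "tool_rot": TCP orientation; "force": force on the tool from outside, world axes, zero at the start; "ft_torque": the same for the moment, N m; "opening": finger opening in mm.
Only numpy, scipy, OpenCV 4.12 (cv2) and the standard library are available. Lean on these libraries where they do the work, as an engineer would, in place of code of your own. Each camera call takes 0.05 s, during which the arm holds its last target. There are 200 camera calls.

### The job

Swing the hold-down clear and leave it open, then lift the aluminium jig plate straight up off its two dowels, keeping it level all the way. Set it down without dropping it on the open ledge of the free rack, end grip towards you, and let go; then take it by the end grip and slide it fully home under the clear roof, without ramming it, and let go. Leave the parked plate and everything else on the desk where it is.

Things in the scene. Friction and masses are not known exactly. Their poses are not given: they have to be found in the camera images.
- plate: the jig plate to put away: bare aluminium, 130 (x) x 100 (y) x 10 (z) mm, 0.35 to 0.6 kg, with two upright orange grips on top (see the points lift_grip, end_grip). Origin: centre of the underside; x points from the end grip to the middle, z up. It starts seated on the fixture's dowels (11.5 mm holes), its origin 20 mm above the fixture's, axes alike
- lift_grip (a point): on the plate's lifting grip, a blade 34 mm long (plate x), 12 mm thick (y), 40 mm tall above the plate's top face, in the very middle over the centre of mass; this point is 25 mm above the top face (plate frame 0, 0, 35 mm)
- end_grip (a point): on the plate's end grip, a like blade 30 mm long, 12 mm thick, 40 mm tall, at the plate's front edge; this point is 25 mm above the top face (plate frame -50, 0, 35 mm)
- fixture: fixed dark steel base 185 x 130 mm, top face 20 mm above the table. Origin on the table, under the middle of the seated plate. Two 10 mm brass dowels at (+45,+36) and (-45,-36) mm, tips 42 mm above the table (12 mm above the seated plate). x points away from the robot within 12 degrees. Position and yaw vary
- latch (a joint): angle of the hold-down, a flat yellow arm on a vertical pivot behind the plate. 0 to 0.3 at the start: it points to the fixture's -x, 2.5 mm above the plate's rear edge, and blocks lifting. It grows as the arm swings to the fixture's +y, stop at 1.8; from 1.3 it is clear of the plate. Stays where left; takes about 1 N at the pin
- latch_pin (a point): on the hold-down's upright red pin (12 mm dia, foot 38 and top 80 mm above the table), at 62.5 mm above the table, 34 mm from the pivot axis
- latch_pivot (a point): the pivot of the hold-down, in the fixture's frame at (+85, 0, +32.5) mm
- rack_free: the free rack, fixed: grey base board 250 (x) x 130 (y) x 8 mm, origin on the table under its centre; x points away from the robot within 12 degrees. Open ledge at the -x end; bay at the +x end: side walls 109 mm apart and a clear roof (74 to 80 mm above the table) from x = +28 to +125 mm; flared guides 30 mm tall at its mouth, from x = +3 mm; rear stop face at x = +118 mm
- home (a point): where the plate's origin lies when it is fully home in the free rack (rack frame +53, 0, +8 mm): rear edge against the stop, end grip towards the robot and just in front of the roof, lifting grip under the roof; plate x along rack x
- rack_full: the other rack, same shape, fixed; its bay holds the parked plate. The fixture and the two racks change places between starts
- parked: another plate of the same shape, grey with black grips, stored in rack_full; leave alone
- spray_can: tall red can, 56 mm dia, 190 mm, fixed, at the back between left and middle places; obstacle
- pen_cup: blue pen cup, 66 mm dia, pens reach about 136 mm, fixed, at the back between middle and right places; obstacle
- glue: white glue bottle with orange cap, 36 mm dia, 85 mm tall, standing on the table; leave alone
- tin: green tin, 40 mm dia, 60 mm tall, standing on the table; leave alone
- label_box: cardboard box 35x70x25 mm lying on the roof of rack_free; leave alone
- stapler_refill: white box 30x60x20 mm lying on the roof of rack_full; leave alone
- screwdriver: screwdriver lying on the table at the outer left edge of the work area; leave alone
- tape_block: black block 50x35x30 mm on the table at the outer right edge of the work area; leave alone
Not all that is in view belongs to the job. Leave any pink look-alike of the plate alone.

How it is judged (in metres and radians):
On the way, in this order (a step that is already met when the one before it is completed fails the run):
1. the hold-down is swung clear of the plate (value of joint latch above 1.25 rad), for 0.1 s.
2. the plate is lifted clear above the dowels, level (height (world z) of plate above 0.048 m and angle between plate's own z axis and vertical below 0.12 rad), for 0.1 s.
3. the plate rests on the free rack's ledge, short of home, let go (x of plate in the frame of rack_free between -0.11 and 0.035 m and y of plate in the frame of rack_free between -0.03 and 0.03 m and z of plate in the frame of rack_free below 0.013 m and angle between plate's own z axis and vertical below 0.06 rad and contact force between plate and the fingers below 0.3 N and contact force between plate and rack_free above 1 N and linear speed of plate below 0.03 m/s), for 0.1 s.
At the end, for the whole second after the job is handed in: the jig plate lies flat in the free rack's bay, end grip towards the robot, rear edge within 6 mm of the rear stop, centred within 7 mm and straight within 6 degrees, at rest and let go; the hold-down is still open (over 1.25 rad) (x of plate in the frame of rack_free between 0.047 and 0.058 m and y of plate in the frame of rack_free between -0.007 and 0.007 m and z of plate in the frame of rack_free between 0.004 and 0.012 m and angle between the x axis of plate and the x axis of rack_free, either way round below 0.1 rad and angle between plate's own z axis and vertical below 0.05 rad and x of end_grip in the frame of rack_free below 0.02 m and linear speed of plate below 0.02 m/s and value of joint latch above 1.25 rad); the robot touches nothing.
It fails at once if the jig plate is tipped more than 8 degrees from level (angle between plate's own z axis and vertical above 0.14 rad).
It fails at once if the jig plate is rammed into the free rack (over 100 N) (contact force between plate and rack_free above 100 N).
It fails at once if the jig plate is dropped: it falls freely, touching nothing, from over 18 mm above the ledge (contact force between plate and anything else below 0.01 N and height (world z) of plate above 0.026 m).
It fails at once if the parked plate is shifted by more than 15 mm (distance of parked from where it was at the start of the episode above 0.015 m).
It fails at once if a bystander (glue, tin, label box, white refill box, screwdriver, black block) is shifted by more than 30 mm (distance of any of glue, tin, label_box, stapler_refill, screwdriver, tape_block from where it was at the start of the episode above 0.03 m).
It also fails if it takes over 72 s, if anything falls off the work surface, if the arm or the gripper's body presses on something with over 40 N, if the wrist force passes 120 N, or if a joint passes its speed limit or range.

## Working session

There is one attempt and no reset: what is moved stays moved. The work goes in short steps, each a Python script; the robot and the scene stay as the last script left them, time stands still between calls to the robot, and variables do not carry over. Pictures are saved under pics/ and viewed, on a budget of 10 in all, crops included, one or two more only if the job needs it, and the job is handed in when it is done.

```bash
ls; mkdir -p pics; python3 - <<'E'
from rig import env,status,optics
import cv2,numpy as np
for n in("top","side"):
    f=optics.grab_frame(n); cv2.imwrite(f"pics/{n}0.png",f[:,:,::-1]); c=optics.calibration(n)
    print(n,np.round(c["K"],1).tolist(),np.round(c["R"],3).tolist(),np.round(c["t"],1).tolist())
print(optics.calibration("wrist")); print(status.state())
E
```

```text
pics
top [[507.4, 0.0, 315.2], [0.0, 507.4, 196.9], [0.0, 0.0, 1.0]] [[-0.019, -1.0, 0.003], [-0.986, 0.018, -0.168], [0.167, -0.006, -0.986]] [11.2, 542.5, 1328.3]
side [[379.8, 0.0, 324.1], [0.0, 379.8, 201.1], [0.0, 0.0, 1.0]] [[0.995, -0.093, -0.021], [-0.07, -0.565, -0.822], [0.064, 0.82, -0.569]] [-520.2, 114.9, 971.2]
{'K': array([[287.92508683,   0.        , 319.15268868],
       [  0.        , 287.92508683, 199.26774674],
       [  0.        ,   0.        ,   1.        ]]), 'tool_from_camera': array([[-8.68823305e-04, -9.49531397e-01, -3.13670800e-01,
         8.06804642e+01],
       [ 9.99999579e-01, -7.32467099e-04, -5.52561576e-04,
         1.47576043e-01],
       [ 2.94921024e-04, -3.13671148e-01,  9.49531634e-01,
        -1.32189955e+02],
       [ 0.00000000e+00,  0.00000000e+00,  0.00000000e+00,
         1.00000000e+00]])}
{'time_s': 0.1, 'qpos': array([ 6.08878842e+01,  1.03983255e+01,  9.21251396e+01,  4.92789758e-04,
        7.75665299e+01, -1.18194228e+01]), 'joint_vel': array([-0.1001622 , -0.1892071 , -0.07815427, -0.05669177,  0.15129252,
       -0.12906121]), 'tau': array([ 9.24999986e-04, -4.45878518e+01, -3.52237880e+01, -2.01893254e-04,
        4.22770143e-03, -5.51974347e-05]), 'tool_pos': array([170.66248537, 548.60045792, 241.47410009]), 'tool_rot': array([[-9.54798036e-01,  2.97254293e-01, -7.71519096e-04],
       [ 2.97255111e-01,  9.54797113e-01, -1.36819313e-03],
       [ 3.29942924e-04, -1.53568611e-03, -9.99998766e-01]]), 'force': array([ 0.28623267, -0.68847117,  0.10911287]), 'ft_torque': array([-0.00193531,  0.00487778, -0.0204386 ]), 'opening': 85.3705001840008}
```

View pics/top0.png

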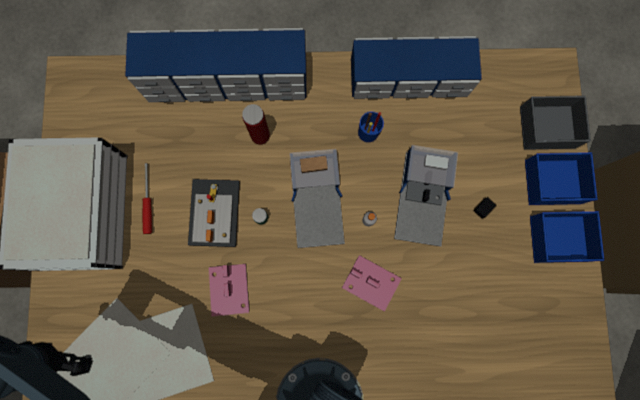

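View pics/side0.png

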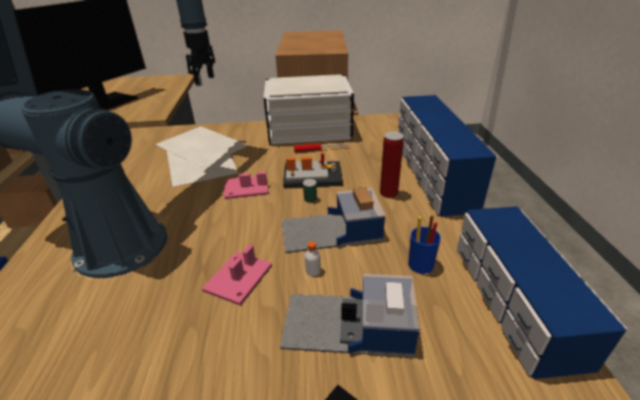

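The top view shows the fixture and plate on the left at (214,213), with orange grips at (211,216) and (210,236) and the red pin at about (213,187). The free rack is in the middle at (318,198) with the brown box on its roof. The full rack is on the right at (427,195), and the tin is at (260,215). The side view agrees. Next I'll take near views with the wrist camera.

```bash
cat > h.py <<'E'
from rig import env,status,optics,ticket
import cv2,numpy as np
def Rd(yaw,tilt=0):
    "tool down, tool y along world y turned by yaw (deg); tilt>0 leans the body back to the robot"
    y=np.radians(yaw);t=np.radians(tilt)
    Y=np.array([-np.sin(y),np.cos(y),0]);X=np.array([np.cos(y),np.sin(y),0])
    Z=np.sin(t)*X+np.array([0,0,-np.cos(t)])
    return np.column_stack([np.cross(Y,Z),Y,Z])
def cam(n):
    c=optics.calibration(n)
    if n!="wrist": return c["K"],c["R"].T,-c["R"].T@c["t"]
    s=status.state();T=c["tool_from_camera"]
    return c["K"],s["tool_rot"]@T[:3,:3],s["tool_rot"]@T[:3,3]+s["tool_pos"]
def shot(n,name=None):
    c=cam(n);f=optics.grab_frame(n)
    if name: cv2.imwrite(f"pics/{name}.png",f[:,:,::-1])
    return c,f
def cast(c,uv,z):
    K,R,o=c;d=R@np.linalg.solve(K,[uv[0],uv[1],1.]);return o+d*(z-o[2])/d[2]
def proj(c,X):
    K,R,o=c;p=K@(R.T@(np.asarray(X,float)-o));return p[:2]/p[2]
def blobs(f,lo,hi,amin=15):
    m=cv2.inRange(cv2.cvtColor(f,cv2.COLOR_RGB2HSV),lo,hi)
    n,l,s,ce=cv2.connectedComponentsWithStats(m)
    return sorted([(int(s[i,4]),s[i,:4].tolist(),np.round(ce[i],1).tolist(),i) for i in range(1,n) if s[i,4]>=amin],key=lambda b:-b[0]),l
def st():
    s=status.state();print("t",round(s["time_s"],2),"pos",np.round(s["tool_pos"],1),"F",np.round(s["force"],1),"open",round(s["opening"],1))
E
python3 - <<'E'
from h import *
c=cam("top")
F=cast(c,(213,213),30);Rk=cast(c,(319,225),8);print(F,Rk)
env.movep([F[0]-10,F[1],300],Rd(0));shot("wrist","w_fix");np.savez("a.npz",*cam("wrist"))
env.movep([Rk[0]+30,Rk[1],300],Rd(0));shot("wrist","w_rack");np.savez("b.npz",*cam("wrist"));st()
E
```

```text
[506.12779563 279.82030414  30.        ] [470.35462196  -8.37985372   8.        ]
t 2.88 pos [500.5  -7.2 300.1] F [-0.1  0.2 -0.3] open 85.4
```

View pics/w_fix.png

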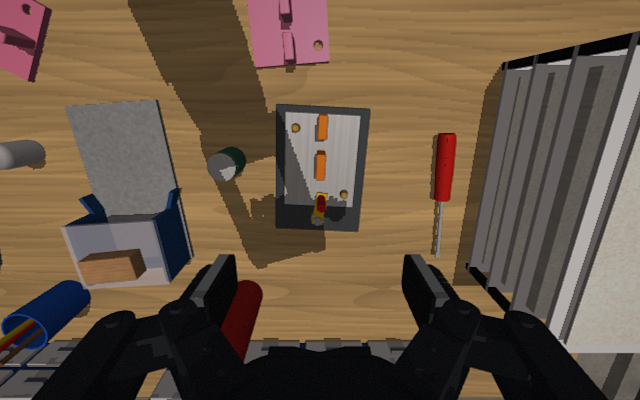

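View pics/w_rack.png

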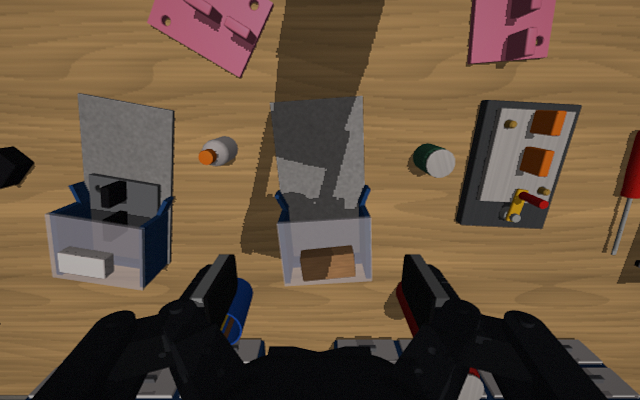

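The fixture view shows dowels at (296,128) and (343,194), orange grips at (322,127) and (320,165), and the red pin at about (321,200). The rack view shows ledge corners near (275,98) and (362,97), roof corners (279,219), (371,219), (372,282) and (286,283), and the box on the far half of the roof.

```bash
python3 - <<'E'
from h import *
L=lambda n:[np.load(n)[k] for k in("arr_0","arr_1","arr_2")]
a,b=L("a.npz"),L("b.npz")
fa=cv2.imread("pics/w_fix.png")[:,:,::-1].copy();fb=cv2.imread("pics/w_rack.png")[:,:,::-1].copy()
win=fa.copy();m=np.zeros(fa.shape[:2],np.uint8);m[100:235,270:375]=1;win[m==0]=0
for nm,lo,hi in(("orange",(5,170,90),(14,255,255)),("red",(0,170,60),(4,255,255)),("yellow",(22,150,80),(32,255,255)),("brass",(15,60,60),(28,170,255))):
    print(nm,[(x[0],x[1],x[2]) for x in blobs(win,lo,hi,8)[0]][:6])
# top face edges of fixture: dark region
for p in((296,127.5),(343.5,193.5)): print("dowel",cast(a,p,40).round(1))
d=cast(a,(343.5,193.5),40)-cast(a,(296,127.5),40);print(np.hypot(*d[:2]),"yaw",np.degrees(np.arctan2(d[1],d[0])-np.arctan2(36,45)))
for p in((277,104),(370,109),(359,231),(275,230)): print("fix",cast(a,p,20).round(1))
for p in((275,98),(362,97)): print("ledge",cast(b,p,8).round(1))
for p in((279,219),(371,219),(372,282),(286,283)): print("roof",cast(b,p,80).round(1))
for p in((303,248),(354,246),(355,277),(300,280)): print("box",cast(b,p,105).round(1))
E
python3 - <<'E'
import cv2
a=cv2.imread("pics/w_fix.png")[95:240,265:380];b=cv2.imread("pics/w_rack.png")[90:290,240:390]
a=cv2.resize(a,None,fx=3.4,fy=4,interpolation=2);b=cv2.resize(b,(390,580),interpolation=2)
import numpy as np
cv2.imwrite("pics/crop.png",np.hstack([a,b]) if a.shape[0]==b.shape[0] else a);print(a.shape,b.shape)
E
```

```text
orange [(237, [316, 150, 10, 30], [320.2, 165.5]), (218, [318, 114, 10, 26], [322.2, 126.9]), (8, [318, 195, 7, 4], [321.4, 195.9])]
red [(91, [317, 196, 9, 16], [320.9, 204.5])]
yellow [(8, [317, 193, 4, 3], [318.1, 193.8])]
brass [(3217, [270, 100, 105, 135], [330.8, 169.0]), (26, [292, 124, 8, 9], [295.8, 128.5]), (19, [340, 192, 8, 7], [344.2, 195.6]), (11, [320, 217, 3, 8], [321.1, 220.9]), (8, [312, 216, 2, 8], [312.5, 219.5])]
dowel [444. 250.  40.]
dowel [535.5 315.4  40. ]
112.40412252063997 yaw -3.0931438599975873
fix [414.5 223.4  20. ]
fix [420.9 350.1  20. ]
fix [603.  343.1  20. ]
fix [601.3 211.8  20. ]
ledge [411.8 -68.5   8. ]
ledge [410.4  52.4   8. ]
roof [563.7 -59.9  80. ]
roof [563.6  61.4  80. ]
roof [660.3  68.3  80. ]
roof [662.  -54.2  80. ]
box [593.1 -27.5 105. ]
box [590.2  37.1 105. ]
box [635.6  40.2 105. ]
box [640.2 -32.2 105. ]
(580, 391, 3) (580, 390, 3)
```

View pics/crop.png

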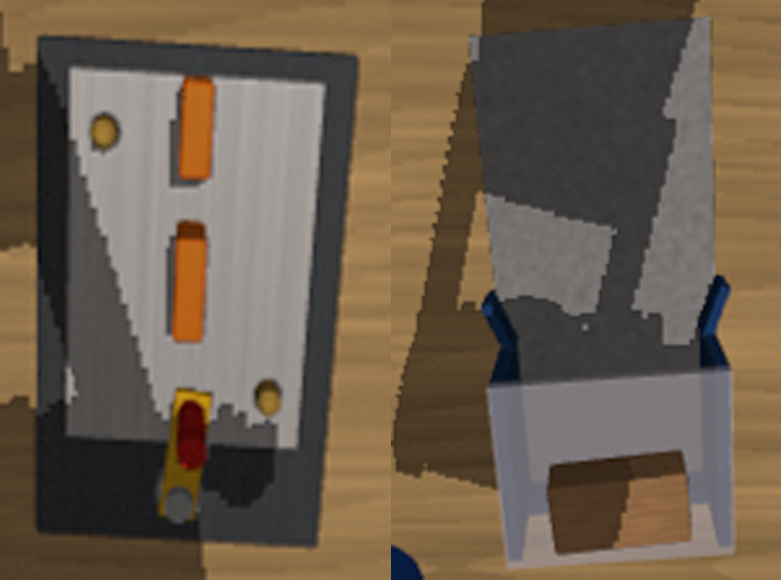

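```bash
python3 - <<'E'
from h import *
env.movep([570,0,270],Rd(3));c,f=shot("wrist","c_rack");np.savez("b2.npz",*c)
env.movep([525,283,240],Rd(-3));c2,f2=shot("wrist","c_fix");np.savez("a2.npz",*c2);st()
cv2.imwrite("pics/cc.png",cv2.resize(np.vstack([f2[20:300,200:440],f[20:300,200:440]])[:,:,::-1],None,fx=1,fy=1) if 0 else cv2.resize(np.hstack([f2[20:300,190:430],f[20:300,200:440]]),(800,467),interpolation=2)[:,:,::-1])
E
```

```text
t 4.49 pos [525.7 281.8 240.6] F [ 0.6 -0.8 -0.5] open 85.5
```

View pics/cc.png

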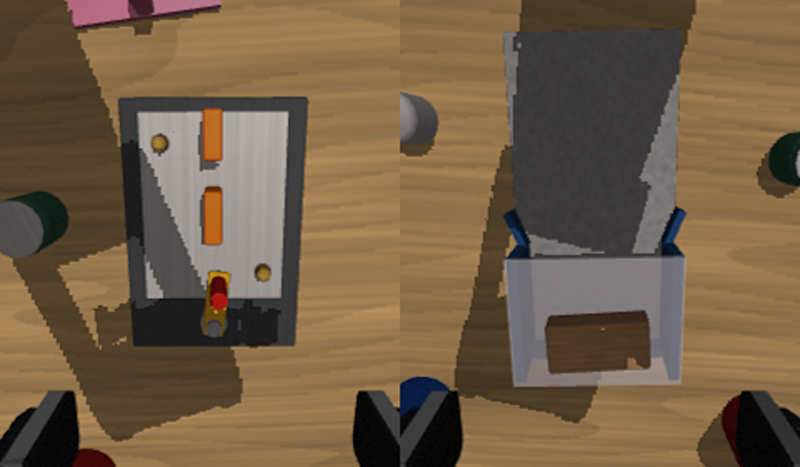

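```bash
python3 - <<'E'
from h import *
L=lambda n:[np.load(n)[k] for k in("arr_0","arr_1","arr_2")]
a,b=L("a2.npz"),L("b2.npz");s=480/800
A=lambda u,v,z:cast(a,(190+u*s,20+v*s),z)[:2];B=lambda u,v,z:cast(b,(200+(u-400)*s,20+v*s),z)[:2]
d1,d2=A(159,142,41),A(262,270,41);d=d2-d1
print("dow",d1,d2,np.hypot(*d),"mid",(d1+d2)/2,np.degrees(np.arctan2(d[1],d[0])-np.arctan2(36,45)))
print("lift",A(213,218,70),"end",A(212,135,70),"pin",A(219,300,80),"pivot",A(213,325,40))
pl=[A(*p,30) for p in((137,110),(288,111),(283,299),(148,298))];print("plate",np.round(pl,1),np.mean(pl,0))
for q in((119,98),(307,98),(295,346),(134,346)):print("fx",A(*q,20).round(1))
led=[B(505,32,8),B(684,30,8)];rf=[B(*p,80) for p in((506,258),(686,258),(681,383),(514,387))]
print("ledge",np.round(led,1),"roof",np.round(rf,1))
n=np.mean(led,0);r=np.mean(rf[2:],0);f=np.mean(rf[:2],0);print(n,f,r,np.degrees(np.arctan2(*(r-n)[::-1])),np.degrees(np.arctan2(*(r-f)[::-1])))
print("box",[B(*p,105).round(0) for p in((546,316),(648,311),(650,366),(550,372))])
E
```

```text
dow [444.2773959  249.45999538] [534.82019546 315.03789071] 111.7965066948687 mid [489.54879568 282.24894304] -2.7449297709492355
lift [491.47357357 282.52913434] end [442.06514881 284.66392387] pin [542.69213715 283.60940959] pivot [575.41470286 277.74299384]
plate [[423.3 235.4]
 [429.3 335.8]
 [561.2 331.2]
 [555.  229.9]] [492.19421614 283.08746283]
fx [414.4 222.5]
fx [421.3 350.2]
fx [604.8 341.8]
fx [597.9 213.1]
ledge [[417.6 -74.8]
 [409.3  55.4]] roof [[568.9 -61.8]
 [562.2  61.3]
 [657.6  68.1]
 [667.6 -56.4]]
[413.4600732   -9.66083478] [ 5.65556976e+02 -2.65209735e-01] [662.62916763   5.83923404] 3.55961332240745 3.5983415944396713
box [array([600., -31.]), array([593.,  35.]), array([633.,  40.]), array([641., -28.])]
```

Both near views agree: the fixture is at about (490.7, 282.6) with yaw -2.7°, the pin angle is about 0.1 rad, and the rack is at about (537.6, -1.7) with yaw 3.6°. Next I'll swing the latch.

```bash
cat >> h.py <<'E'
FO,FY=np.array([490.7,282.6]),-2.7
RO,RY=np.array([537.6,-1.7]),3.6
def W(o,yaw,x,y):
    t=np.radians(yaw);return np.array([o[0]+x*np.cos(t)-y*np.sin(t),o[1]+x*np.sin(t)+y*np.cos(t)])
fx=lambda x,y,z:[*W(FO,FY,x,y),z]
rk=lambda x,y,z:[*W(RO,RY,x,y),z]
E
python3 - <<'E'
from h import *
P=lambda t,z:fx(85-34*np.cos(t),34*np.sin(t),z)
R=Rd(FY)
env.command_gripper(50,30)
env.movep(P(.1,130),R); env.servo_line(P(.1,57),feed=120,max_force=10);st()
env.command_gripper(5,25);st()
for t in np.arange(.35,1.61,.25): env.servo_line(P(min(t,1.58),57),feed=60)
st()
env.command_gripper(32);env.servo_line(P(1.58,150),feed=200);st()
env.command_gripper(60)
env.movep([525,283,240],R);c,f=shot("wrist","lat")
cv2.imwrite("pics/lat_c.png",cv2.resize(f[20:300,190:430],None,fx=2,fy=2)[:,:,::-1]);np.savez("a3.npz",*c)
E
```

```text
t 6.22 pos [542.8 283.9  58.1] F [-0.  -0.3  0.7] open 50.4
t 6.64 pos [542.5 283.7  57.8] F [-0.9 -0.5  4.8] open 11.2
t 8.38 pos [577.5 311.8  57. ] F [-2.  -5.   3.6] open 11.4
t 9.33 pos [577.  312.4 149.2] F [-0.2  0.7 -0.3] open 32.3
```

View pics/lat_c.png

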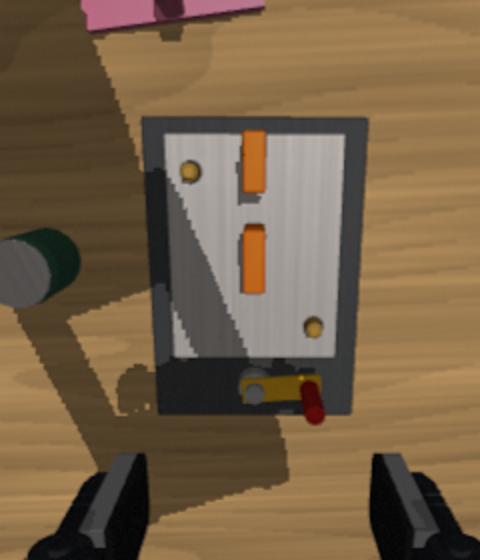

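The hold-down now points along +y at about 1.5 rad, with the pin at crop (312,405), and the plate has not moved. Next I'll grip and lift the plate.

```bash
python3 - <<'E'
from h import *
R=Rd(FY)
env.movep(fx(0.3,0,130),R); env.servo_line(fx(.3,0,52),feed=120,max_force=10);st()
env.command_gripper(5,60);st()
p=status.state()["tool_pos"]
env.servo_line([p[0],p[1],57],feed=20,max_force=25);st()
env.servo_line([p[0],p[1],80],feed=40);st()
env.servo_line([p[0],p[1],145],feed=80);env.wait(.2);st();print(status.state()["ft_torque"])
shot("side","lift_s");c,f=shot("wrist","lift_w");np.savez("a4.npz",*c);s=cv2.imread("pics/lift_s.png")
cv2.imwrite("pics/lift.png",np.hstack([s[100:300,200:440],f[:200,190:430,::-1]]))
E
```

```text
t 11.61 pos [492.  282.9  53. ] F [0.2 0.4 0.5] open 60.0
t 12.1 pos [491.4 282.7  52.7] F [-1.3 -1.7  5.9] open 11.2
t 12.5 pos [491.  282.6  56.5] F [-0.2 -0.4 -5.3] open 11.1
t 13.22 pos [491.4 282.7  80.1] F [ 0.4 -0.  -5. ] open 10.9
t 14.39 pos [491.  282.5 144.3] F [-0.1  0.3 -4.7] open 11.3
[ 0.0256518  -0.02285863  0.0127619 ]
```

View pics/lift.png

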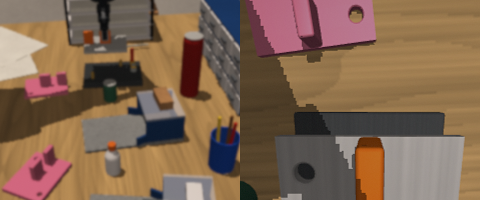

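The plate is lifted level (F ≈ -4.8 N, about 0.48 kg, almost no moment). Now I'll carry it to the ledge.

```bash
python3 - <<'E'
from h import *
R=Rd(RY)
env.servo_line(rk(-64,0,145),attitude=R,feed=150)
env.servo_line(rk(-64,0,50),feed=80);st()
print(env.servo_line(rk(-64,0,36),feed=12,max_force=3));st()
env.command_gripper(30);env.wait(.3);st()
p=status.state()["tool_pos"];env.servo_line([p[0],p[1],150],feed=150)
env.movep(rk(-30,0,260),R);c,f=shot("wrist","led");np.savez("b4.npz",*c);st()
cv2.imwrite("pics/led_c.png",cv2.resize(f[:300,180:460],None,fx=2,fy=2)[:,:,::-1])
E
```

```text
t 17.9 pos [474.3  -5.8  50.5] F [-0.6  0.1 -5. ] open 11.1
True
t 18.68 pos [473.6  -5.7  40.7] F [-0.9  0.6  4.7] open 10.9
t 19.31 pos [472.1  -5.3  39.5] F [-0.1 -0.7  0.4] open 29.9
t 20.77 pos [506.7  -3.4 258.3] F [-1.3  0.4 -0.6] open 30.1
```

View pics/led_c.png

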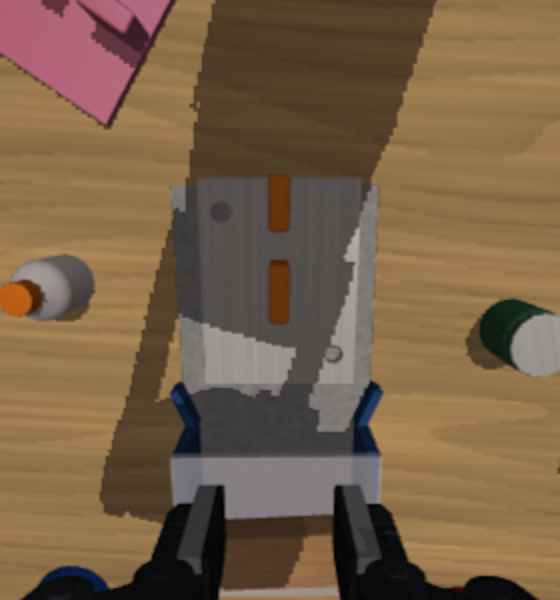

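The plate lies on the ledge short of the guides, end grip towards the robot. By eye it sits 2–3 mm towards +y of the rack's centre, so I'll put numbers on that.

```bash
python3 - <<'E'
from h import *
b=[np.load("b4.npz")[k] for k in("arr_0","arr_1","arr_2")]
B=lambda u,v,z:cast(b,(180+u/2,v/2),z)[:2]
def rf(p): 
    t=np.radians(RY);d=p-RO;return np.round([d[0]*np.cos(t)+d[1]*np.sin(t),-d[0]*np.sin(t)+d[1]*np.cos(t)],1)
for n,u,v,z in(("plate",197,178,18),("plate",362,178,18),("plate",205,384,18),("plate",357,384,18),("board",172,186,8),("board",378,186,8),("roof",171,456,80),("roof",380,455,80),("guideL",173,392,38),("guideR",381,388,38),("wallL",201,452,8),("wallR",352,452,8),("endgrip",279,203,58),("lift",279,293,58)): print(n,rf(B(u,v,z)))
E
```

```text
plate [-128.4  -49.1]
plate [-128.3   51. ]
plate [  2.1 -49.5]
plate [ 2.2 53.5]
board [-124.2  -66.3]
board [-124.1   62.6]
roof [ 27.7 -63.1]
roof [27.1 60. ]
guideL [  1.4 -67.7]
guideR [-1.2 66.2]
wallL [ 56.5 -55.8]
wallR [56.6 53.4]
endgrip [-113.6    0.6]
lift [-64.6   0.6]
```

```bash
cat >> h.py <<'E'
RO=W(RO,RY,0,-1.6)
E
python3 - <<'E'
from h import *
R=Rd(RY)
def rf():
    p=status.state()["tool_pos"][:2];t=np.radians(RY);d=p-RO;return np.round([d[0]*np.cos(t)+d[1]*np.sin(t),-d[0]*np.sin(t)+d[1]*np.cos(t)],1)
env.command_gripper(50)
env.movep(rk(-114,2.2,120),R);env.servo_line(rk(-114,2.2,39),feed=100,max_force=8);st()
env.command_gripper(5,35);st();print(rf())
z=status.state()["tool_pos"][2]
print(env.servo_line(rk(-98,0,z),feed=30,max_force=20));st()
print(env.servo_line(rk(-40,0,z),feed=50,max_force=20));st();print(rf())
print(env.servo_line(rk(-8,0,z),feed=40,max_force=20));st();print(rf())
print(env.servo_line(rk(9,0,z),feed=12,max_force=12));st();print(rf())
E
```

```text
t 22.76 pos [424.5  -8.4  39.6] F [ 0.2  0.5 -0.2] open 50.1
t 23.18 pos [424.3  -8.5  39.6] F [-0.8 -0.1  6.5] open 11.9
[-113.5    2. ]
True
t 23.43 pos [424.2  -8.5  39.6] F [-2.6 -1.   5.6] open 11.3
True
t 23.78 pos [424.4  -8.4  39.5] F [-1.7 -0.4  5.8] open 11.5
[-113.4    2. ]
True
t 24.27 pos [424.5  -8.5  39.5] F [-1.7  0.1  5. ] open 11.5
[-113.3    1.9]
True
t 25.52 pos [424.4  -8.5  39.4] F [-0.9 -0.4  4.6] open 11.6
[-113.4    1.9]
```

The force guard tripped without the plate moving. I'll step 2 mm at a time and watch the force, with the grip eased up 0.8 mm to relieve any down-press.

```bash
python3 - <<'E'
from h import *
def rf():
    p=status.state()["tool_pos"][:2];t=np.radians(RY);d=p-RO;return np.round([d[0]*np.cos(t)+d[1]*np.sin(t),-d[0]*np.sin(t)+d[1]*np.cos(t)],1)
p=status.state()["tool_pos"];print(rf())
env.servo_line([p[0],p[1],p[2]+.8],feed=10);st()
for x in(-112,-110,-108):
    r=env.servo_line(rk(x,1.9,p[2]+.8),feed=10,max_force=45);print(r,rf());st()
    if r:break
c,f=shot("side","stuck")
cv2.imwrite("pics/stuck_c.png",cv2.resize(f[170:270,260:400],None,fx=5,fy=5,interpolation=2)[:,:,::-1])
E
```

```text
[-113.4    1.9]
t 25.78 pos [424.2  -8.4  40. ] F [ 0.7 -0.5 -2.4] open 11.7
False [-112.7    2.1]
t 26.07 pos [425.1  -8.3  39.9] F [-3.4 -0.7  0.7] open 11.6
False [-109.8    1.9]
t 26.42 pos [428.   -8.3  40.2] F [-0.1  0.7 -2.3] open 11.7
False [-107.8    1.9]
t 26.77 pos [430.   -8.2  40.2] F [ 0.   0.2 -2.7] open 11.4
```

View pics/stuck_c.png

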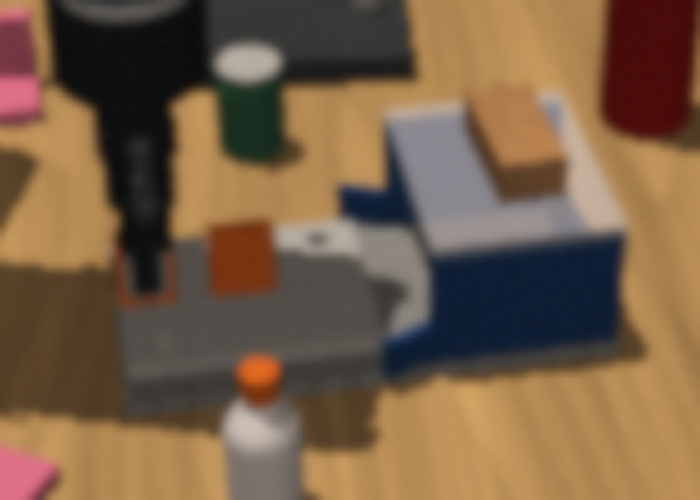

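It slides freely with part of the weight carried. The picture shows the plate flat on the ledge and clear of the flares, so I'll go on in guarded steps.

```bash
python3 - <<'E'
from h import *
def rf():
    s=status.state();p=s["tool_pos"][:2];t=np.radians(RY);d=p-RO;print(np.round([d[0]*np.cos(t)+d[1]*np.sin(t),-d[0]*np.sin(t)+d[1]*np.cos(t)],1),"F",s["force"].round(1),"z",s["tool_pos"][2].round(1),"t",round(s["time_s"],1))
z=40.4
for x,y,f in((-100,0.3,20),(-80,0,25),(-60,0,25),(-40,0,25),(-20,0,25),(-6,0,20),(-2,0,10),(0,0,8),(2,0,6),(4,0,6),(6,0,6)):
    r=env.servo_line(rk(x,y,z),feed=f,max_force=30);print(x,r,end=" ");rf()
    s=status.state()
    if r or s["force"][0]<-12:break
E
```

```text
-100 False [-99.9   0.3] F [ 1.   0.2 -4.7] z 40.3 t 27.4
-80 False [-80.   0.] F [ 1.1  0.1 -4. ] z 40.4 t 28.3
-60 False [-60.   0.] F [ 0.7  1.2 -4.9] z 40.4 t 29.3
-40 False [-40.   0.] F [-0.1  0.4 -3.9] z 40.4 t 30.2
-20 False [-20.  -0.] F [ 1.1  0.5 -3.9] z 40.4 t 31.2
-6 False [-6.  0.] F [ 0.1  0.3 -3.2] z 40.4 t 32.0
-2 False [-1.9 -0. ] F [-0.4 -0.4 -4.2] z 40.4 t 32.6
0 False [ 0.1 -0. ] F [ 0.   0.2 -4.6] z 40.4 t 33.0
2 False [ 2.1 -0. ] F [ 0.5 -0.8 -4.4] z 40.4 t 33.5
4 False [ 2.9 -0. ] F [-4.3 -2.   0.3] z 40.2 t 33.9
6 False [ 2.9 -0.1] F [-13.5  -3.3   4.5] z 39.9 t 34.4
```

Contact with the stop came at x = 2.9 mm, against 3 expected. Now I'll settle, release, retreat and look.

```bash
python3 - <<'E'
from h import *
env.servo_line(rk(3.5,0,39.7),feed=10);st()
env.command_gripper(34);env.wait(.2);st()
p=status.state()["tool_pos"];env.servo_line([p[0],p[1],130],feed=120)
env.servo_line(rk(-60,0,200),feed=200)
env.movep(rk(-20,0,270),Rd(RY));c,f=shot("wrist","fin");np.savez("b5.npz",*c);st()
c2,f2=shot("side");cv2.imwrite("pics/fin_c.png",np.hstack([cv2.resize(f[60:260,200:440],(480,400)),cv2.resize(f2[160:280,280:400],(320,400))[:400]])[:,:,::-1])
E
```

```text
t 34.83 pos [540.6  -3.3  39.7] F [-5.8 -2.6  1. ] open 11.4
t 35.38 pos [541.4  -3.   39.8] F [0.3 0.2 0.3] open 34.1
t 37.38 pos [517.5  -4.4 268.3] F [-0.   0.1 -0.4] open 33.9
```

View pics/fin_c.png

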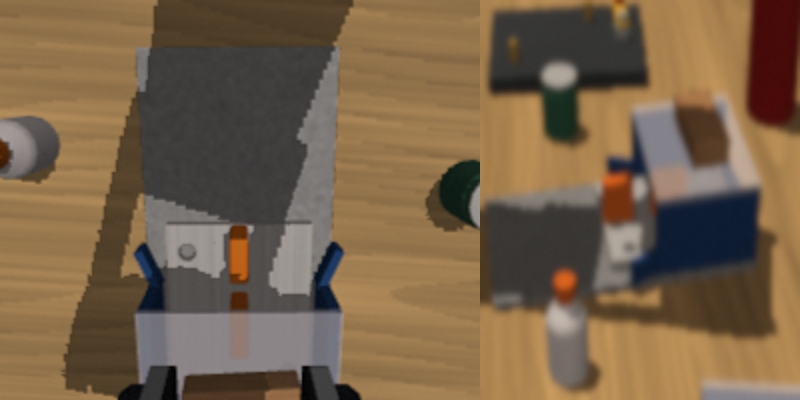

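The plate is in the bay with its end grip just in front of the roof, and the box and bottles are undisturbed. One numeric check, then I hand in.

```bash
python3 - <<'E'
from h import *
b=[np.load("b5.npz")[k] for k in("arr_0","arr_1","arr_2")]
def q(n,u,v,z):
    p=cast(b,(200+u/2,60+v/2),z)[:2];t=np.radians(RY);d=p-RO;print(n,np.round([d[0]*np.cos(t)+d[1]*np.sin(t),-d[0]*np.sin(t)+d[1]*np.cos(t)],1))
for a in(("plate",166,222,18),("plate",313,222,18),("board",136,48,8),("board",339,46,8),("roof",135,313,80),("roof",342,312,80),("endgrip",239,260,58)):q(*a)
ticket.hand_in()
E
```

```text
plate [-13.4 -49.2]
plate [-13.4  50.8]
board [-124.1  -65. ]
board [-125.2   64. ]
roof [ 28.3 -62.1]
roof [27.8 62.2]
endgrip [1.7 0.4]
the job is handed in; nothing more can be done
```

The jig plate is home in the free rack, let go, and the job is handed in; the clock read about 37 s just before that. The hand-in gives no verdict.

- **Hold-down:** I swung it by its pin to about 1.5 rad and left it there. A picture confirmed it right after the swing, but I did not measure it again at the end.
- **Lift and ledge:** I lifted the plate straight up and level (about 0.48 kg, almost no moment on the wrist). I set it down softly on the free rack's ledge and let go.
- **Slide home:** I then took it by the end grip and slid it until it met the rear stop at about 13 N, well under the 100 N limit.

**Last checks:**

| Check | Measured | Expected |
|---|---|---|
| Plate front edge, rack x | -13.4 mm | -12 mm |
| Plate origin, rack x | about 51.6 mm by camera, 52.9 mm by arm | 47 to 58 mm |
| Centring, rack y | within 1 mm | within 7 mm |
| Straightness | straight to the eye | within 6° |

The neighbouring items I could see in the last pictures (glue, tin, box on the roof) look unmoved. The parked plate, refill box, screwdriver and black block were not in those crops.

**What disagreed:**
- **False stops:** the first four slide moves tripped their force limit (12 to 20 N) without the plate moving. Easing the grip up 0.8 mm took off the down-press and it then slid freely. I didn't pin down the exact cause.
- **Rack position:** my first estimate was about 1.6 mm off in y. I corrected it from the ledge view before sliding.

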